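Pack the vaccine carrier with coolant packs

TASK

Get the vaccine carrier ready: the blue coolant packs are thawed enough, so push each one endways out of the touching row until it is clear before you lift it, without shifting the white packs, and lay them all flat side by side on the floor of the carrier. When every blue pack is in, lay the loose lid squarely over the carrier and press it down until it sits level on the rim all round, then let go.

Things in the scene. Friction and masses are not known exactly. Their poses are not given: they have to be found in the camera images.
- blue_0: blue coolant pack, a rounded block of blue plastic, 42 wide (its x) x 100 long (its y) x 24 mm high, about 0.12 kg, lying flat; origin at the centre of its underside, z up. To be packed. One of the three blue packs may be absent (None from the start).
- blue_1: blue coolant pack, a rounded block of blue plastic, 42 wide (its x) x 100 long (its y) x 24 mm high, about 0.12 kg, lying flat; origin at the centre of its underside, z up. To be packed. One of the three blue packs may be absent (None from the start).
- blue_2: blue coolant pack, a rounded block of blue plastic, 42 wide (its x) x 100 long (its y) x 24 mm high, about 0.12 kg, lying flat; origin at the centre of its underside, z up. To be packed. One of the three blue packs may be absent (None from the start).
- white_0: white coolant pack, a rounded block of white plastic with a grey panel, 42 wide (its x) x 100 long (its y) x 24 mm high, about 0.12 kg, lying flat; origin at the centre of its underside, z up. Still frozen: stays where it lies in the row.
- white_1: white coolant pack, a rounded block of white plastic with a grey panel, 42 wide (its x) x 100 long (its y) x 24 mm high, about 0.12 kg, lying flat; origin at the centre of its underside, z up. Still frozen: stays where it lies in the row.
- mat: flat blue-grey mat, 250 (x) x 130 mm (y), no height, under the row of packs; origin at its centre. It lies right or left of the robot, the carrier on the other side. Five places 42.4 mm apart along its x hold blue and white packs in any order, long sides touching (an absent pack leaves a gap), pack length along the mat's y, centres within 5 mm of its x axis.
- carrier: orange open box, fixed, 254 (x) x 140 (y) x 48 mm high, walls 14, floor 8 mm; inside 226 x 112, 40 mm deep, 12 mm corner blocks; origin under its centre. At each corner of the rim a black rubber seal stud, 18 mm across, stands 8 mm above the rim; each gives way under about 3 N (all four about 12 N) and stays down where pressed.
- bay_0 (a point): centre of a grey marked bay (44 x 102 mm) on the carrier's inner floor, 8 mm above the worktop; the three bays stand side by side 67 mm apart along the carrier's x, their length along its y. Any bay may be used.
- bay_1 (a point): centre of a grey marked bay (44 x 102 mm) on the carrier's inner floor, 8 mm above the worktop; the three bays stand side by side 67 mm apart along the carrier's x, their length along its y. Any bay may be used.
- bay_2 (a point): centre of a grey marked bay (44 x 102 mm) on the carrier's inner floor, 8 mm above the worktop; the three bays stand side by side 67 mm apart along the carrier's x, their length along its y. Any bay may be used.
- lid: loose flat white lid, 260 (x) x 146 (y) x 10 mm, 0.25 kg, on the worktop beyond the row and carrier; orange grip ridge on its middle, 80 long (along x) x 16 wide x 28 mm high, top 38 mm above the underside; origin at the centre of the underside. Fits either way round. Underside 56 mm above the worktop when laid on the seal studs, 48 mm when seated on the rim.

How it is judged:
By the outcome, as a careful person would: the job done as asked, in the order asked, and still so for the second after the job is handed in, with the robot touching nothing.
Of blue_0, blue_1, blue_2 only 2 to 3 are there at a start; the rules pass over those that are not, and their reading is None.
At some moment in a run one of lid may be knocked a few centimetres aside while the robot is not near it.
Once in a run the grip may slacken for a moment while it holds something.
It also fails if it takes over 210 s, if anything falls off the work surface, if the arm or the gripper's body presses on something with over 40 N, if the wrist force passes 120 N, or if a joint passes its speed limit or range.

ROBOT

A 6-joint arm with a two-finger parallel gripper is mounted at the origin on a cart in front of the work surface, level with it; the furniture and walls round the work are solid. World frame = base frame: x ahead of the robot, y to its left, z up, the work surface at z = 0. Lengths are in mm, angles in degrees, forces in N, time in s.
With the tool pointing down it reaches from about 350 to 850 mm from the base axis. Payload 8.1 kg.
Tool frame: the origin (TCP) lies midway between the tips of the shut fingers; the grasp point (between the pads) lies 19 mm behind it; z points along the fingers, y is the direction in which the jaws open and shut (so a half turn about z gives the same grasp; the last joint's range is limited). The gripper opens to 85 mm and grips with 20 to 120 N. Pads are 22 mm wide; open, the fingers measure 114 mm over their backs; the gripper's body (76 mm by 85 mm) begins 54 mm behind the grasp point. The pads swing forward as they close: fully open they stand 13 mm farther back than shut.
Start: joints at [64.091, 7.471, 85.268, -0, 87.261, -4.893], TCP at [215.157, 560.101, 231.292] pointing down, gripper open.
Joint ranges: [-169.43, 169.43], [-51.17, 129.36], [1.28, 143.12], [-76.62, 256.62], [0, 156.53], [-152.29, 152.29]. Speed limits (degrees/s): [136.94, 136.94, 159.86, 180, 180, 180].

INTERFACE

Orientations are given as [roll, pitch, yaw] about the fixed x, y, z axes, in that order (R = Rz(yaw) Ry(pitch) Rx(roll)).
In Python, from bench import telemetry, snapshot, camera_params, job gives the robot as it stands. The module is installed in compiled form; this text tells all that it offers.
- The arm moves only by the shell command python3 -m jog 'ROWS' [FORCE]. ROWS is JSON, a list that holds one entry, the list of rows, each a list of 7 numbers: the shift along the tool's x, y, z in units of 50 mm (1.0 is 50 mm), then the turn, a rotation vector about the tool's x, y, z in units of 2 pi rad (1.0 is 2 pi rad), then the opening, from 0 (shut) to 1 (fully open). In form: [[[dx, dy, dz, rx, ry, rz, claw], ...]]. A call has 1 to 12 rows; each row shifts and turns the commanded pose from where the row before left it, along the tool's axes as they then stand; what a row does not reach is not made up. A row lasts 1/8 s, in which the tool goes at most 62.5 mm and 10.7 degrees, less where a joint would pass 70% of its speed; a pose out of reach is approached as far as the arm can. A call with a number of a shift or a turn outside -1 to 1 is refused whole. A call with a gripper value outside its range is refused whole. The fingers move at their own pace and stop on an object; FORCE is the grip in N (left out, the last holds). Time passes only in rows, so rows that do not move let the fingers close. It gives the time, the measured TCP pose, the force and the opening at its end, in the units of the state.
- telemetry.sense(): the state, without advancing time (a new reading comes with each control period).
- snapshot(name): name is "scene" or "top" or "wrist"; returns (picture, depth): 480x640x3 uint8, red, green, blue; 480x640 float32, mm along the optical axis (not along the pixel's ray), 0 where there is no reading.
- camera_params(name): a dict with "K" (3x3 intrinsics, pixels), "extrinsics" (4x4, takes a point from camera to world coordinates). Camera axes: x right, y down, z forward; pixel columns grow to the right and rows downward; lengths in mm; the calibration is good to about 2 mm. A picture is of the moment at which its call begins: read the wrist's pose just before it. camera_params takes no time and is no camera call; for the wrist camera it gives the pose at the moment of the call.
- job.hand_in(): hands the job in, once; it reports no verdict.
The state is a dict: "time": time; "joint_pos": joint angles; "qd": joint speeds; "joint_efforts": joint torques, N m; "tool_pos": TCP position; "tcp_rot": TCP orientation; "ft_force": force on the tool from outside, world axes, zero at the start; "wrist_torque": the same for the moment, N m; "finger_gap": finger opening in mm.
Only numpy, scipy, OpenCV 4.12 (cv2) and the standard library are available. Lean on these libraries where they do the work, as an engineer would, in place of code of your own. Each camera call takes 0.05 s, during which the arm holds its last target. There are 200 camera calls.

## Working session

There is one attempt and no reset: what is moved stays moved. The work goes in short steps, Python scripts to look and compute and a shell command to move; the robot and the scene stay as the last step left them, time stands still between calls to the robot, and variables do not carry over. Pictures are saved under pics/ and viewed, about 12 in all and at most 16, crops included, and the job is handed in when it is done.

```bash
mkdir -p pics
python3 - <<'E'
from bench import telemetry, snapshot, camera_params
import cv2,numpy as np
for n in ("top","scene"):
    im,d=snapshot(n); np.savez(f"pics/{n}0.npz",im=im,d=d)
    cv2.imwrite(f"pics/{n}0.png",im[:,:,::-1])
    p=camera_params(n); print(n,np.round(p["K"],1).tolist(),np.round(p["extrinsics"],3).tolist())
s=telemetry.sense();print(s)
E
```

```text
top [[518.9, 0.0, 322.3], [0.0, 518.9, 237.3], [0.0, 0.0, 1.0]] [[0.001, -0.994, 0.111, 481.574], [-1.0, -0.002, -0.006, 67.912], [0.006, -0.111, -0.994, 947.824], [0.0, 0.0, 0.0, 1.0]]
scene [[498.8, 0.0, 322.1], [0.0, 498.8, 241.8], [0.0, 0.0, 1.0]] [[-0.645, -0.366, 0.671, -32.448], [-0.764, 0.295, -0.573, 553.07], [0.012, -0.883, -0.47, 469.621], [0.0, 0.0, 0.0, 1.0]]
{'time': 0.1, 'joint_pos': array([ 6.40899001e+01,  7.51114824e+00,  8.53231621e+01,  8.71705521e-04,
        8.72632805e+01, -4.89154684e+00]), 'qd': array([ 0.08066655, -0.03000776, -0.16351871,  0.11938329, -0.04434464,
        0.00874818]), 'joint_efforts': array([ 1.40235876e-03, -5.70947993e+01, -5.01941121e+01, -1.45142722e-04,
        8.19327281e-03,  1.13704289e-04]), 'tool_pos': array([214.93980889, 559.63834448, 230.34434775]), 'tcp_rot': array([-1.79902839e+02, -9.18903203e-03,  1.58981397e+02]), 'ft_force': array([ 0.01103194, -0.33789016, -0.06266001]), 'wrist_torque': array([-0.06503777,  0.01526783, -0.00177914]), 'finger_gap': 85.23053323505144}
```

View pics/top0.png

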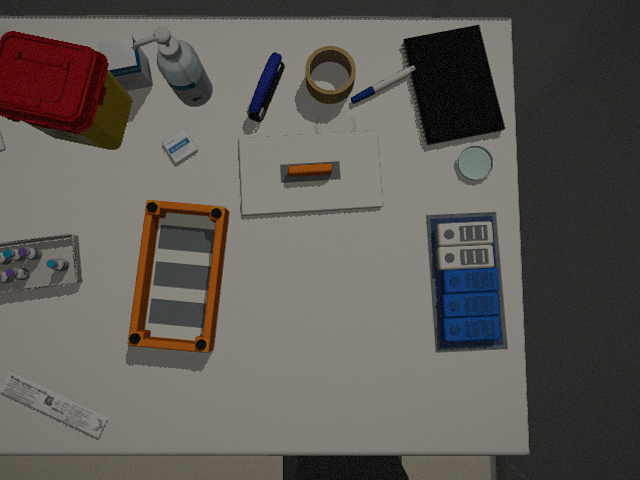

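View pics/scene0.png

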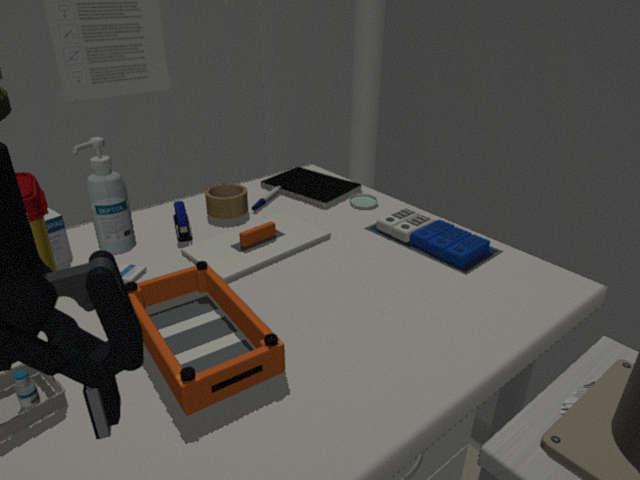

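The top view shows, in order from the far end, two whites and then three blues (px x 440-500, y 222-345). The mat is on the right, the carrier on the left (130-228, 200-352), and the lid is beyond, with its ridge at (310,170). The scene view agrees.

```bash
cat > h.py <<'E'
from bench import telemetry, snapshot, camera_params
import cv2,numpy as np
from scipy.spatial.transform import Rotation as Ro
def ray(p,uv,z):
    uv=np.atleast_2d(np.asarray(uv,float)); E=p["extrinsics"]
    d=np.c_[uv,np.ones(len(uv))]@np.linalg.inv(p["K"]).T@E[:3,:3].T
    o=E[:3,3]; return o+d*((z-o[2])/d[:,2])[:,None]
def mask(im,kind):
    h=cv2.cvtColor(im,cv2.COLOR_RGB2HSV).astype(int);H,S,V=h[...,0],h[...,1],h[...,2]
    m={"blue":(H>98)&(H<120)&(S>170)&(V>60),"orange":(H>5)&(H<18)&(S>170)&(V>80),
       "white":(S<40)&(V>140),"mat":(H>95)&(H<125)&(S>25)&(S<130)&(V<140),"grey":(S<60)&(V<125)&(V>60)}[kind]
    return cv2.morphologyEx(m.astype(np.uint8),cv2.MORPH_OPEN,np.ones((3,3)))
def blobs(m,amin=100):
    cs=cv2.findContours(m,cv2.RETR_EXTERNAL,cv2.CHAIN_APPROX_NONE)[0]
    return sorted([c[:,0,:] for c in cs if cv2.contourArea(c)>amin],key=lambda c:-cv2.contourArea(c))
def rect(p,c,z):
    w=ray(p,c,z)[:,:2].astype(np.float32); r=cv2.minAreaRect(w)
    b=cv2.boxPoints(r); e=[b[1]-b[0],b[2]-b[1]]; e.sort(key=np.linalg.norm)
    a=np.degrees(np.arctan2(e[1][1],e[1][0]))  # long axis angle
    a=(a+90)%180-90
    return np.round(r[0],1),np.round([np.linalg.norm(e[1]),np.linalg.norm(e[0])],1),round(float(a),2)
E
python3 - <<'E'
from h import *
D=np.load("pics/top0.npz");im=D["im"];p=camera_params("top")
for c in blobs(mask(im,"blue")): print("blue",c.mean(0).round(),rect(p,c,24))
for c in blobs(mask(im,"orange"),60): print("orange",c.mean(0).round(),rect(p,c,48),rect(p,c,38))
for c in blobs(mask(im,"mat")): print("mat",c.mean(0).round(),rect(p,c,0))
for c in blobs(mask(im,"white"),150)[:8]: print("white",c.mean(0).round(),rect(p,c,24),rect(p,c,10))
for c in blobs(mask(im,"grey"),300)[:14]: print("grey",c.mean(0).round(),rect(p,c,8))
for u,v in [(152,207),(216,212),(201,344),(134,338)]: print("stud",ray(p,(u,v),56).round(1))
for x,y in [(470,330),(470,306),(470,282),(470,258),(470,234)]: print("h",D["d"][y,x])
x=im[200:360,425:512].copy();cv2.imwrite("pics/row.png",cv2.resize(x[:,:,::-1],None,fx=4,fy=3.75,interpolation=cv2.INTER_CUBIC))
E
```

```text
blue [471. 303.] (array([ 466.3, -200.3]), array([129.5,  98.7], dtype=float32), -0.83)
blue [262.  84.] (array([870.7, 172.9]), array([70.7, 16.1], dtype=float32), -20.89)
orange [149. 298.] (array([492.4, 366.9]), array([257.5, 100.6], dtype=float32), 20.94) (array([492.5, 370.2]), array([260.4, 101.7], dtype=float32), 20.94)
orange [213. 278.] (array([514.2, 251.1]), array([215.6,  13.6], dtype=float32), -5.23) (array([514.6, 253.1]), array([218. ,  13.7], dtype=float32), -5.23)
orange [181. 207.] (array([635.2, 306.7]), array([97.9, 23. ], dtype=float32), -88.56) (array([636.9, 309.4]), array([99. , 23.3], dtype=float32), -88.56)
orange [310. 168.] (array([705.5,  85.2]), array([76.8, 14.1], dtype=float32), -86.3) (array([707.9,  85.4]), array([77.6, 14.2], dtype=float32), -86.3)
grey [212. 449.] (array([250.6, 164.5]), array([927.7, 170.3], dtype=float32), 89.96)
grey [ 31. 268.] (array([528.1, 572.5]), array([149.5, 107.1], dtype=float32), -81.75)
grey [450. 467.] (array([ 184.4, -158. ]), array([162.1,  38.4], dtype=float32), 89.96)
grey [166. 358.] (array([369.5, 337.3]), arr
[... 359 characters left out ...]
 dtype=float32), 84.92)
grey [317. 104.] (array([836.5,  72.9]), array([92.3, 68.4], dtype=float32), 64.47)
grey [184. 242.] (array([579.7, 310.5]), array([100.5,  41.5], dtype=float32), 81.27)
grey [330.  74.] (array([897.9,  47. ]), array([70.3, 47.7], dtype=float32), 70.31)
grey [311. 212.] (array([632.7,  83.6]), array([255.5,  10.6], dtype=float32), -86.25)
grey [186. 221.] (array([616.6, 309.3]), array([101.5,  22.3], dtype=float32), 84.89)
grey [456. 141.] (array([ 766.9, -194.7]), array([150.4,  34.6], dtype=float32), -89.0)
stud [[633.6 358.4  56. ]]
stud [[625.1 247.2  56. ]]
stud [[399.6 267.   56. ]]
stud [[409.5 380.3  56. ]]
h 911.2678
h 916.004
h 922.62646
h 930.2863
h 934.172
```

View pics/row.png

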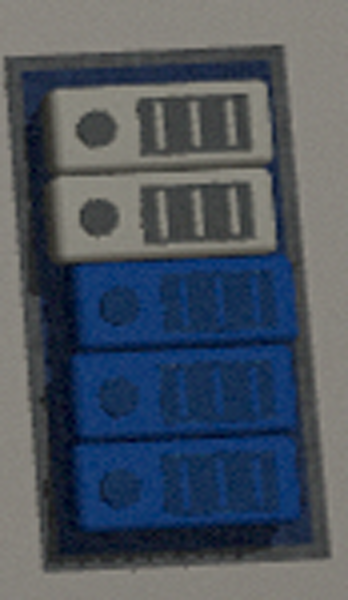

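Run:
```python
from h import *
p=camera_params("top")
f=lambda L,z:ray(p,[(425+x/4,200+y/3.75) for x,y in L],z)[:,:2].round(1).tolist()
print("mat",f([(6,58),(284,46),(328,556),(48,572)],0))
for n,L in dict(b0=[(75,438),(300,435),(298,522),(77,526)],b1=[(72,346),(293,345),(295,434),(74,436)],b2=[(68,258),(290,258),(294,344),(74,346)],
 w1=[(47,170),(272,168),(276,250),(50,258)],w0=[(45,86),(268,82),(272,164),(48,170)]).items():
  q=np.array(f(L,24));print(n,q.tolist(),q.mean(0))
```

```text
mat [[628.6, -130.4], [634.9, -259.4], [387.4, -270.3], [379.8, -144.1]]
b0 [[444.2, -152.1], [445.7, -251.5], [405.4, -249.2], [403.5, -151.9]] [ 424.7   -201.175]
b1 [[487.3, -151.8], [487.9, -250.0], [446.2, -249.3], [445.2, -151.6]] [ 466.65  -200.675]
b2 [[528.8, -151.0], [529.0, -250.1], [488.3, -250.4], [487.3, -152.7]] [ 508.35 -201.05]
w1 [[570.8, -142.6], [572.0, -243.6], [532.8, -244.0], [528.8, -143.0]] [ 551.1 -193.3]
w0 [[611.3, -142.7], [613.5, -243.3], [573.9, -243.7], [570.8, -143.1]] [ 592.375 -193.2  ]
```

```bash
cat > go.py <<'E'
# prints turn (tool z, units of 2pi) and then shift (tool axes, units of 50 mm) to targets given as x,y,z,yaw; first from sensed pose
import sys; from h import *
s=telemetry.sense(); P=s["tool_pos"]; Y=s["tcp_rot"][2]
print("t",round(s["time"],2),"P",P.round(1),"rpy",s["tcp_rot"].round(2),"F",s["ft_force"].round(1),"gap",round(s["finger_gap"],1))
for a in sys.argv[1:]:
    x,y,z,w=map(float,a.split(",")); R=Ro.from_euler("xyz",[180,0,w],degrees=True).as_matrix()
    d=R.T@(np.array([x,y,z])-P)/50; tz=((Y-w+180)%360-180)/360
    print(a,"turn",round(tz,4),"shift",d.round(3),"rows>=",int(np.ceil(max(abs(tz)/.0295,np.linalg.norm(d)/1.2))))
    P=np.array([x,y,z]);Y=w
E
python3 go.py 430,250,250,92.7 450,-285,200,92.7
```

```text
t 0.1 P [214.9 559.6 230.3] rpy [-1.7990e+02 -1.0000e-02  1.5898e+02] F [ 0.  -0.3 -0.1] gap 85.2
430,250,250,92.7 turn 0.1841 shift [-6.389  4.005 -0.393] rows>= 7
450,-285,200,92.7 turn 0.0 shift [-10.707  -0.104   1.   ] rows>= 9
```

```bash
python3 -m jog '[[[0,0,0,0,0,0.0263,0],[0,0,0,0,0,0.0263,0],[0,0,0,0,0,0.0263,0],[0,0,0,0,0,0.0263,0],[0,0,0,0,0,0.0263,0],[0,0,0,0,0,0.0263,0],[0,0,0,0,0,0.0263,0]]]' 40
python3 -m jog '[[[-0.8,0.5,-0.05,0,0,0,0],[-0.8,0.5,-0.05,0,0,0,0],[-0.8,0.5,-0.05,0,0,0,0],[-0.8,0.5,-0.05,0,0,0,0],[-0.8,0.5,-0.05,0,0,0,0],[-0.8,0.5,-0.05,0,0,0,0],[-0.8,0.5,-0.05,0,0,0,0],[-0.8,0.5,-0.05,0,0,0,0]]]'
python3 -m jog '[[[-0.9,0,0,0,0,0,0],[-0.9,0,0,0,0,0,0],[-0.9,0,0,0,0,0,0],[-0.9,0,0,0,0,0,0],[-0.9,0,0,0,0,0,0],[-0.9,0,0,0,0,0,0],[-0.9,0,0,0,0,0,0],[-0.9,0,0,0,0,0,0],[-0.9,0,0,0,0,0,0],[-0.9,0,0,0,0,0,0],[-0.9,0,0.5,0,0,0,0],[-0.9,0,0.5,0,0,0,0]]]'
python3 - <<'E'
from h import *
s=telemetry.sense();print(s["time"],s["tool_pos"].round(1),s["tcp_rot"].round(2),s["joint_pos"].round(1))
im,d=snapshot("wrist");p=camera_params("wrist");np.savez("pics/w1.npz",im=im,d=d,K=p["K"],extrinsics=p["extrinsics"])
print(p["K"].round(1).tolist(),p["extrinsics"].round(3).tolist())
cv2.imwrite("pics/w1.png",im[:,:,::-1])
E
```

```text
time: 0.98
tool_pos: [215.0, 559.8, 230.6]
tcp_rot: [-180.0, 0.1, 92.4]
ft_force: [-0.3, 0.4, -0.0]
finger_gap: 0.1
time: 1.98
tool_pos: [430.5, 248.5, 251.0]
tcp_rot: [-180.0, 0.0, 92.7]
ft_force: [0.5, 0.2, 0.6]
finger_gap: -0.1
time: 3.48
tool_pos: [455.5, -291.1, 200.7]
tcp_rot: [180.0, 0.0, 92.7]
ft_force: [0.9, 0.2, 0.7]
finger_gap: -0.1
3.475 [ 455.5 -291.1  200.7] [1.7997e+02 1.0000e-02 9.2700e+01] [-38.   -0.8  97.1   0.   83.7 -40.7]
[[332.8, 0.0, 323.4], [0.0, 332.8, 232.8], [0.0, 0.0, 1.0]] [[0.999, 0.045, 0.009, 450.676], [0.046, -0.958, -0.283, -221.622], [-0.004, 0.283, -0.959, 339.032], [0.0, 0.0, 0.0, 1.0]]
```

View pics/w1.png

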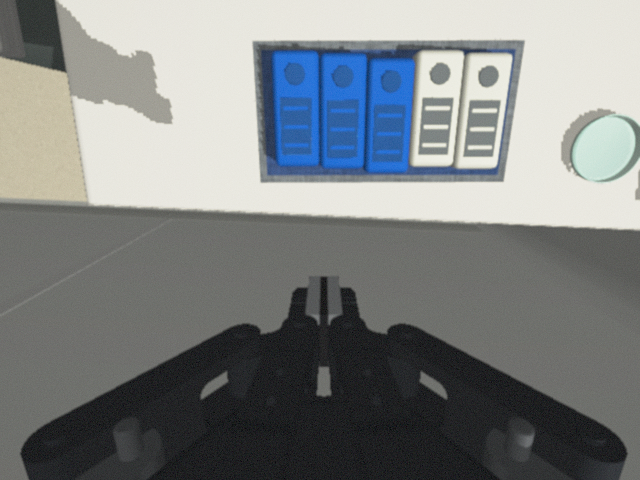

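The close view shows the row b0, b1, b2, w1, w0 from left to right (px 274-512, y 50-172), nearly parallel to the tool. There is free table behind it, and the table edge is at y≈205-228.

Run:
```python
from h import *
D=np.load("pics/w1.npz");p=dict(K=D["K"],extrinsics=D["extrinsics"])
im=D["im"]
c=cv2.resize(im[30:230,250:530][:,:,::-1],None,fx=2.8,fy=2.8,interpolation=cv2.INTER_CUBIC);cv2.imwrite("pics/w1c.png",c)
f=lambda L,z:ray(p,L,z)[:,:2].round(1).tolist()
print("mat",f([(254,42),(523,41),(503,181),(262,182)],0))
for n,l,r,t,b in [("b0",275,321,52,164),("b1",322,366,53,166),("b2",367,412,58,171),("w1",413,461,52,165),("w0",458,511,54,167)]:
    q=np.array(f([(l,t),(r,t),(r,b),(l,b)],24));print(n,q.tolist(),q.mean(0).round(1))
print("edge",f([(170,215),(320,218),(480,226)],0))
```

```text
mat [[382.6, -143.9], [626.3, -132.2], [633.2, -258.4], [389.1, -270.7]]
b0 [[405.2, -156.2], [444.3, -154.5], [448.4, -248.0], [405.7, -250.0]] [ 425.9 -202.2]
b1 [[445.2, -155.2], [482.6, -153.5], [490.4, -247.9], [449.4, -249.8]] [ 466.9 -201.6]
b2 [[483.8, -157.3], [522.1, -155.6], [533.7, -250.5], [491.7, -252.4]] [ 507.8 -204. ]
w1 [[522.4, -150.9], [563.1, -149.1], [578.5, -242.9], [533.9, -245.0]] [ 549.5 -197. ]
w0 [[560.8, -150.8], [605.8, -148.7], [625.2, -242.6], [576.0, -244.9]] [ 592.  -196.8]
edge [[292.6, -309.8], [449.6, -305.6], [618.4, -306.4]]
```

View pics/w1c.png

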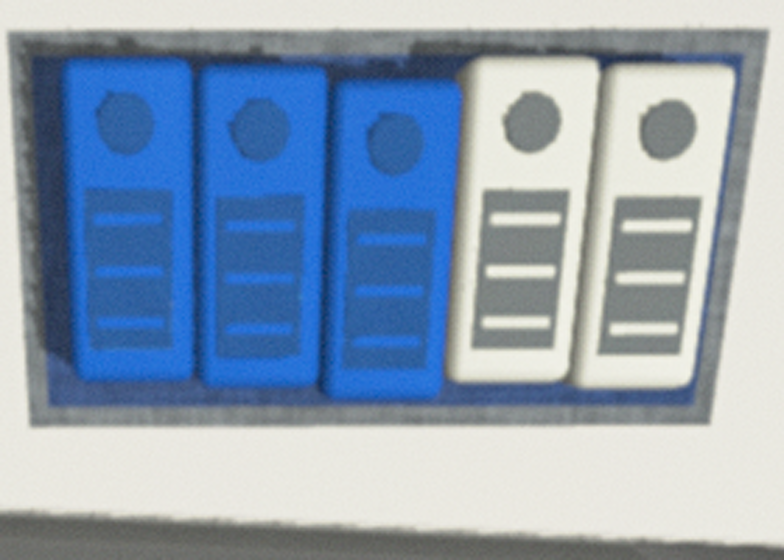

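```bash
python3 go.py 429.5,-287,40,92.8 429.5,-287,9,92.8 422.7,-147,9,92.8
```

```text
t 3.52 P [ 453.3 -294.5  196. ] rpy [-1.7974e+02 -4.0000e-02  9.2580e+01] F [-5.2 -0.6 -3. ] gap -0.1
429.5,-287,40,92.8 turn -0.0006 shift [ 0.173 -0.468  3.119] rows>= 3
429.5,-287,9,92.8 turn 0.0 shift [ 0.   -0.    0.62] rows>= 1
422.7,-147,9,92.8 turn 0.0 shift [2.803e+00 1.000e-03 0.000e+00] rows>= 3
```

```bash
python3 -m jog '[[[0.06,-0.15,1,0,0,0,0],[0.06,-0.15,1,0,0,0,0],[0.05,-0.1,1,0,0,0,0],[0,0,0.0,0,0,0,0],[0,0,0.0,0,0,0,0]]]'; python3 go.py 429.5,-287,9,92.8
```

```text
time: 4.15
tool_pos: [436.2, -282.6, 53.1]
tcp_rot: [179.9, 0.1, 92.7]
ft_force: [0.5, -1.3, 1.2]
finger_gap: -0.1
t 4.15 P [ 436.2 -282.6   53.1] rpy [1.7993e+02 6.0000e-02 9.2710e+01] F [ 0.5 -1.3  1.2] gap -0.1
429.5,-287,9,92.8 turn -0.0003 shift [-0.081 -0.137  0.882] rows>= 1
```

```bash
python3 -m jog '[[[-0.08,-0.14,0.4,0,0,0,0],[0,0,0.48,0,0,0,0],[0,0,0,0,0,0,0],[0,0,0,0,0,0,0]]]'; python3 go.py 429.5,-287,9,92.8
```

```text
time: 4.65
tool_pos: [430.0, -287.5, 9.8]
tcp_rot: [179.9, 0.1, 92.7]
ft_force: [0.2, -0.1, 0.2]
finger_gap: 0.4
t 4.65 P [ 430.  -287.5    9.8] rpy [1.7985e+02 1.3000e-01 9.2720e+01] F [ 0.2 -0.1  0.2] gap 0.4
429.5,-287,9,92.8 turn -0.0002 shift [ 0.01  -0.01   0.016] rows>= 1
```

```bash
python3 -m jog '[[[0.2,0,0,0,0,0,0],[0.2,0,0,0,0,0,0],[0.1,0,0,0,0,0,0],[0.1,0,0,0,0,0,0],[0.15,0,0,0,0,0,0],[0.2,0,0,0,0,0,0],[0.2,0,0,0,0,0,0],[0.2,0,0,0,0,0,0],[0.2,0,0,0,0,0,0],[0.2,0,0,0,0,0,0]]]'
python3 -m jog '[[[0.2,0,0,0,0,0,0],[0.2,0,0,0,0,0,0],[0.2,0,0,0,0,0,0],[0.2,0,0,0,0,0,0],[0.15,0,0,0,0,0,0],[0.1,0,0,0,0,0,0],[0,0,0,0,0,0,0]]]'
python3 - <<'E'
from h import *
im,d=snapshot("top");p=camera_params("top");cv2.imwrite("pics/top1.png",im[:,:,::-1])
for c in blobs(mask(im,"blue"))[:2]: print("blue",c.mean(0).round(),rect(p,c,24))
E
python3 go.py
```

```text
time: 5.9
tool_pos: [424.3, -198.2, 7.4]
tcp_rot: [180.0, 0.0, 92.7]
ft_force: [0.3, -2.4, 1.8]
finger_gap: -0.1
time: 6.78
tool_pos: [421.5, -145.8, 7.0]
tcp_rot: [-180.0, -0.0, 92.7]
ft_force: [-0.0, -0.3, 1.2]
finger_gap: -0.2
blue [469. 283.] (array([ 495.7, -202. ]), array([97.4, 66.5], dtype=float32), -87.12)
blue [409. 331.] (array([419., -85.]), array([97.6, 40.4], dtype=float32), -87.27)
t 6.83 P [ 421.5 -146.1    7.1] rpy [-1.7997e+02 -3.0000e-02  9.2730e+01] F [-0.1  0.  -0.8] gap 0.3
```

View pics/top1.png

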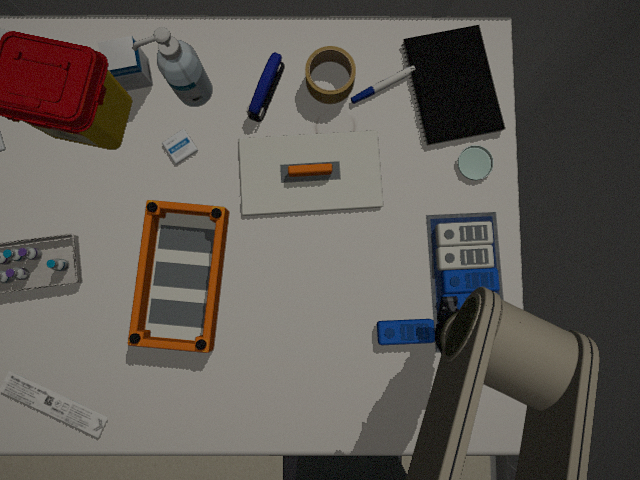

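The top view shows b0 clear of the row at px (409,331), with its end 16 mm past the next pack. The whites have not moved. Next I'll grasp b0.

```bash
python3 go.py 421.5,-150,75,92.7 419,-85,75,92.7 419,-85,3,92.7
```

```text
t 6.83 P [ 421.5 -146.1    7.1] rpy [-1.7997e+02 -3.0000e-02  9.2730e+01] F [-0.1  0.  -0.8] gap 0.3
421.5,-150,75,92.7 turn 0.0001 shift [-0.078 -0.004 -1.359] rows>= 2
419,-85,75,92.7 turn 0.0 shift [1.301 0.011 0.   ] rows>= 2
419,-85,3,92.7 turn 0.0 shift [ 0.   -0.    1.44] rows>= 2
```

```bash
python3 -m jog '[[[-0.08,0,-0.36,0,0,0,0],[0,0,-0.5,0,0,0,0],[0,0,-0.5,0,0,0,0.3],[0.65,0,0,0,0,0,0.85],[0.65,0.01,0,0,0,0,0.85],[0,0,0.7,0,0,0,0.85],[0,0,0.6,0,0,0,0.85],[0,0,0.14,0,0,0,0.85],[0,0,0,0,0,0,0.85]]]'; python3 go.py 419,-85,3,92.7
```

```text
time: 7.95
tool_pos: [419.1, -85.6, 3.3]
tcp_rot: [-179.9, -0.0, 92.7]
ft_force: [-0.1, 0.3, 0.2]
finger_gap: 72.6
t 7.95 P [419.1 -85.6   3.3] rpy [-1.7994e+02 -2.0000e-02  9.2690e+01] F [-0.1  0.3  0.2] gap 72.6
419,-85,3,92.7 turn -0.0 shift [ 0.011 -0.002  0.006] rows>= 1
```

```bash
python3 -m jog '[[[0,0,0,0,0,0,0.3],[0,0,0,0,0,0,0.3],[0,0,0,0,0,0,0.3],[0,0,0,0,0,0,0.3],[0,0,-0.3,0,0,0,0.3],[0,0,-0.6,0,0,0,0.3],[0,0,-0.8,0,0,0,0.3],[0,0,-0.6,0,0,0.011,0.3],[0,0,0,0,0,0.011,0.3],[0,0,0,0,0,0,0.3]]]' 60; python3 go.py 450,200,118,84.75 450.3,320.6,118,84.75
```

```text
time: 9.2
tool_pos: [419.7, -85.6, 119.5]
tcp_rot: [179.9, 0.0, 84.8]
ft_force: [-0.0, 0.5, -0.3]
finger_gap: 41.0
t 9.2 P [419.7 -85.6 119.5] rpy [1.7991e+02 2.0000e-02 8.4810e+01] F [-0.   0.5 -0.3] gap 41.0
450,200,118,84.75 turn 0.0002 shift [5.743 0.081 0.03 ] rows>= 5
450.3,320.6,118,84.75 turn 0.0 shift [ 2.402 -0.215 -0.   ] rows>= 3
```

```bash
python3 -m jog '[[[0.4,0,0,0,0,0,0.3],[0.8,0,0,0,0,0,0.3],[0.9,0,0,0,0,0,0.3],[0.9,0,0,0,0,0,0.3],[0.9,0,0,0,0,0,0.3],[0.9,0,0,0,0,0,0.3],[0.9,0,0,0,0,0,0.3],[0.9,-0.04,0,0,0,0,0.3],[0.8,-0.04,0,0,0,0,0.3],[0.5,-0.04,0,0,0,0,0.3],[0.25,0,0,0,0,0,0.3],[0,0,0,0,0,0,0.3]]]'; python3 -m jog '[[[0,0,0,0,0,0,0.3],[0,0,0,0,0,0,0.3]]]'
python3 - <<'E'
from h import *
s=telemetry.sense();print(s["time"],s["tool_pos"].round(1),s["tcp_rot"].round(2),s["finger_gap"])
im,d=snapshot("wrist");p=camera_params("wrist");np.savez("pics/w2.npz",im=im,d=d,K=p["K"],extrinsics=p["extrinsics"])
cv2.imwrite("pics/w2.png",im[:,:,::-1])
E
```

```text
time: 10.7
tool_pos: [450.2, 320.9, 118.0]
tcp_rot: [-180.0, 0.0, 84.9]
ft_force: [-0.8, -0.4, -1.1]
finger_gap: 40.5
time: 10.95
tool_pos: [450.6, 319.9, 118.3]
tcp_rot: [-180.0, 0.0, 84.7]
ft_force: [-0.4, -0.3, -1.0]
finger_gap: 40.6
10.95 [450.6 319.9 118.3] [-1.800e+02  2.000e-02  8.474e+01] 40.62300963901
```

View pics/w2.png

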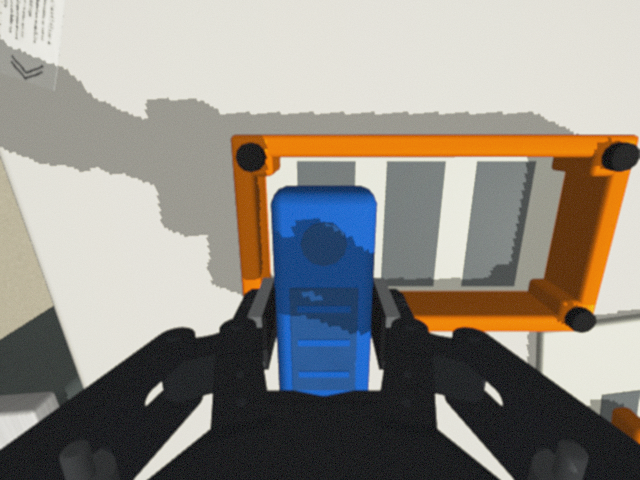

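The wrist view shows b0 level in the grip, with the studs at (251,156), (620,156) and (580,319). The bay edges are visible too, so I'll fix the carrier pose from them.

Run:
```python
from h import *
D=np.load("pics/w2.npz");p=dict(K=D["K"],extrinsics=D["extrinsics"])
f=lambda L,z:ray(p,L,z)[:,:2].round(1).tolist()
print("studs",f([(251,156),(620,156),(580,319)],54))
print("bays top edge L/R near,mid,far",f([(297,162),(355,162),(388,162),(445,162),(478,162),(535,162)],8))
print("pack far corners",f([(274,190),(375,190)],118-19-4+12))
for nm,c in [("pack",(323,190))]:pass
```

```text
studs [[412.3, 384.2], [635.9, 363.8], [625.8, 252.3]]
bays top edge L/R near,mid,far [[435.9, 374.9], [479.0, 370.9], [503.6, 368.7], [546.0, 364.8], [570.6, 362.6], [613.0, 358.7]]
pack far corners [[432.1, 370.1], [479.0, 365.9]]
```

```bash
python3 go.py 452,322.5,60,84.8 452,322.5,12,84.8
```

```text
t 11.0 P [450.6 320.1 118.3] rpy [1.800e+02 1.000e-02 8.473e+01] F [-0.5 -0.2 -1. ] gap 40.6
452,322.5,60,84.8 turn -0.0002 shift [0.051 0.023 1.167] rows>= 1
452,322.5,12,84.8 turn 0.0 shift [ 0.   -0.    0.96] rows>= 1
```

```bash
python3 -m jog '[[[0.05,0.023,0.4,0,0,0,0.3],[0,0,0.4,0,0,0,0.3],[0,0,0.4,0,0,0,0.3],[0,0,0.3,0,0,0,0.3],[0,0,0.3,0,0,0,0.3],[0,0,0.2,0,0,0,0.3],[0,0,0.12,0,0,0,0.3],[0,0,0,0,0,0,0.3],[0,0,0,0,0,0,0.3]]]'; python3 go.py 452,322.5,12,84.8
```

```text
time: 12.12
tool_pos: [452.4, 323.6, 12.9]
tcp_rot: [179.9, -0.0, 84.8]
ft_force: [-0.5, 0.4, 2.8]
finger_gap: 40.6
t 12.12 P [452.4 323.6  12.9] rpy [ 1.7994e+02 -5.0000e-02  8.4790e+01] F [-0.5  0.4  2.8] gap 40.6
452,322.5,12,84.8 turn -0.0 shift [-0.023 -0.005  0.018] rows>= 1
```

```bash
python3 -m jog '[[[0,0,0,0,0,0,0.6],[0,0,0,0,0,0,0.6],[0,0,0,0,0,0,0.6],[0,0,-0.4,0,0,0,0.6],[0,0,-0.8,0,0,0,0.6],[0,0,-0.8,0,0,-0.011,0.6],[0,0,-0.2,0,0,-0.011,0]]]'; python3 go.py 471,-287,120,92.8
python3 - <<'E'
from h import *
im,d=snapshot("top");p=camera_params("top")
for c in blobs(mask(im,"blue"))[:2]: print("blue",c.mean(0).round(),rect(p,c,24),rect(p,c,32))
E
```

```text
time: 13.0
tool_pos: [454.1, 324.6, 127.8]
tcp_rot: [179.6, -0.2, 92.8]
ft_force: [-0.7, 0.4, -0.6]
finger_gap: 34.4
t 13.0 P [454.1 324.6 127.8] rpy [179.63  -0.19  92.84] F [-0.7  0.4 -0.6] gap 34.4
471,-287,120,92.8 turn 0.0001 shift [-12.235  -0.26    0.157] rows>= 11
blue [470. 292.] (array([ 487.6, -200.4]), array([101.1,  82.7], dtype=float32), -87.37) (array([ 487.5, -198.1]), array([100.2,  82. ], dtype=float32), -87.37)
blue [177. 313.] (array([450.1, 318.9]), array([88.5, 41. ], dtype=float32), 84.69) (array([450.4, 316.7]), array([87.8, 40.7], dtype=float32), 84.69)
```

```bash
python3 -m jog '[[[-0.6,0,0,0,0,0,0],[-1,-0.02,0,0,0,0,0],[-1,-0.03,0,0,0,0,0],[-1,-0.03,0,0,0,0,0],[-1,-0.03,0,0,0,0,0],[-1,-0.03,0,0,0,0,0],[-1,-0.03,0,0,0,0,0],[-1,-0.03,0,0,0,0,0],[-1,-0.03,0,0,0,0,0],[-1,-0.03,0,0,0,0,0],[-1,0,0,0,0,0,0],[-1,0,0.1,0,0,0,0]]]'; python3 -m jog '[[[-0.55,0,0,0,0,0,0],[0,0,0.1,0,0,0,0],[0,0,0.5,0,0,0,0],[0,0,0.6,0,0,0,0],[0,0,0,0,0,0,0],[0,0,0,0,0,0,0]]]'; python3 go.py 471,-287,9,92.8
```

```text
time: 14.55
tool_pos: [466.4, -258.7, 118.4]
tcp_rot: [179.9, 0.1, 92.6]
ft_force: [-0.7, 0.2, -0.8]
finger_gap: 0.1
time: 15.3
tool_pos: [468.0, -283.8, 58.4]
tcp_rot: [180.0, 0.0, 92.7]
ft_force: [-0.3, -0.7, 0.5]
finger_gap: -0.0
t 15.3 P [ 468.  -283.8   58.4] rpy [1.7996e+02 2.0000e-02 9.2730e+01] F [-0.3 -0.7  0.5] gap -0.0
471,-287,9,92.8 turn -0.0002 shift [-0.067  0.057  0.988] rows>= 1
```

```bash
python3 -m jog '[[[-0.07,0.057,0.45,0,0,0,0],[0,0,0.5,0,0,0,0],[0,0,0.03,0,0,0,0],[0,0,0,0,0,0,0],[0.2,0,0,0,0,0,0],[0.2,0,0,0,0,0,0],[0.1,0,0,0,0,0,0],[0.1,0,0,0,0,0,0],[0.15,0,0,0,0,0,0],[0.2,0,0,0,0,0,0],[0.2,0,0,0,0,0,0]]]'
python3 -m jog '[[[0.2,0,0,0,0,0,0],[0.2,0,0,0,0,0,0],[0.2,0,0,0,0,0,0],[0.2,0,0,0,0,0,0],[0.2,0,0,0,0,0,0],[0.2,0,0,0,0,0,0],[0.2,0,0,0,0,0,0],[0.2,0,0,0,0,0,0],[0.2,0,0,0,0,0,0],[0.1,0,0,0,0,0,0],[0,0,0,0,0,0,0]]]'
python3 - <<'E'
from h import *
im,d=snapshot("top");p=camera_params("top");cv2.imwrite("pics/top2.png",im[:,:,::-1])
for c in blobs(mask(im,"blue"))[:5]: print("blue",c.mean(0).round(),rect(p,c,24))
E
python3 go.py
```

```text
time: 16.68
tool_pos: [467.9, -229.6, 8.4]
tcp_rot: [180.0, 0.0, 92.7]
ft_force: [-0.4, -2.2, 0.6]
finger_gap: 0.1
time: 18.05
tool_pos: [463.0, -134.5, 8.0]
tcp_rot: [-180.0, -0.0, 92.7]
ft_force: [-0.5, 0.1, -0.2]
finger_gap: 0.1
blue [173. 313.] (array([450.4, 324.1]), array([99.8, 41.2], dtype=float32), 84.93)
blue [403. 308.] (array([460.3, -72.9]), array([96.6, 39.7], dtype=float32), -87.37)
blue [264.  82.] (array([875.5, 170.6]), array([110.7,  17.7], dtype=float32), -21.88)
t 18.1 P [ 463.1 -134.8    8. ] rpy [-1.7997e+02 -3.0000e-02  9.2730e+01] F [ 0.5  0.2 -1.1] gap -0.3
```

```bash
python3 -m jog '[[[-0.08,0,-0.36,0,0,0,0],[0,0,-0.5,0,0,0,0],[0,0,-0.5,0,0,0,0.3],[0.67,0,0,0,0,0,0.85],[0.65,0.0,0,0,0,0,0.85],[0,0,0.7,0,0,0,0.85],[0,0,0.6,0,0,0,0.85],[0,0,0.16,0,0,0,0.85],[0,0,0,0,0,0,0.85]]]'; python3 go.py 460.3,-73.5,3,92.7
```

```text
time: 19.23
tool_pos: [460.1, -73.4, 3.1]
tcp_rot: [-179.9, -0.0, 92.7]
ft_force: [0.3, 0.2, -0.2]
finger_gap: 72.5
t 19.23 P [460.1 -73.4   3.1] rpy [-1.7993e+02 -2.0000e-02  9.2680e+01] F [ 0.3  0.2 -0.2] gap 72.5
460.3,-73.5,3,92.7 turn -0.0 shift [-0.003  0.005  0.003] rows>= 1
```

```bash
python3 -m jog '[[[0,0,0,0,0,0,0.3],[0,0,0,0,0,0,0.3],[0,0,0,0,0,0,0.3],[0,0,0,0,0,0,0.3],[0,0,-0.3,0,0,0,0.3],[0,0,-0.6,0,0,0,0.3],[0,0,-0.8,0,0,0,0.3],[0,0,-0.6,0,0,0.011,0.3],[0,0,0,0,0,0.011,0.3],[0,0,0,0,0,0,0.3]]]' 60; python3 go.py 519.1,317.5,118,84.8
```

```text
time: 20.48
tool_pos: [460.8, -73.3, 119.6]
tcp_rot: [179.9, 0.0, 84.8]
ft_force: [-0.1, 0.3, -0.9]
finger_gap: 40.9
t 20.48 P [460.8 -73.3 119.6] rpy [1.7991e+02 2.0000e-02 8.4810e+01] F [-0.1  0.3 -0.9] gap 40.9
519.1,317.5,118,84.8 turn 0.0 shift [7.89  0.454 0.032] rows>= 7
```

```bash
python3 -m jog '[[[0.4,0,0,0,0,0,0.3],[0.8,0.05,0,0,0,0,0.3],[0.9,0.05,0,0,0,0,0.3],[0.9,0.06,0,0,0,0,0.3],[0.9,0.06,0,0,0,0,0.3],[0.9,0.06,0,0,0,0,0.3],[0.9,0.06,0,0,0,0,0.3],[0.9,0.06,0,0,0,0,0.3],[0.7,0.05,0,0,0,0,0.3],[0.4,0,0,0,0,0,0.3],[0.19,0,0,0,0,0,0.3],[0,0,0,0,0,0,0.3]]]'; python3 -m jog '[[[0,0,0,0,0,0,0.3],[0,0,0,0,0,0,0.3]]]'
python3 - <<'E'
from h import *
s=telemetry.sense();print(s["time"],s["tool_pos"].round(1),s["tcp_rot"].round(2),s["finger_gap"])
im,d=snapshot("wrist");p=camera_params("wrist");np.savez("pics/w3.npz",im=im,d=d,K=p["K"],extrinsics=p["extrinsics"])
cv2.imwrite("pics/w3.png",im[:,:,::-1])
E
python3 go.py 519.1,317.5,118,84.8
```

```text
time: 21.98
tool_pos: [518.5, 317.2, 118.1]
tcp_rot: [-180.0, 0.0, 84.8]
ft_force: [-0.2, 0.2, -0.9]
finger_gap: 41.1
time: 22.22
tool_pos: [518.8, 316.6, 118.4]
tcp_rot: [-180.0, 0.0, 84.7]
ft_force: [-0.4, -0.2, -1.9]
finger_gap: 40.8
22.225 [518.8 316.6 118.4] [-1.800e+02  1.000e-02  8.473e+01] 40.802617651216764
t 22.27 P [518.8 316.8 118.4] rpy [180.     0.    84.74] F [ 1.3 -0.3 -1.7] gap 40.6
519.1,317.5,118,84.8 turn -0.0002 shift [0.015 0.005 0.008] rows>= 1
```

View pics/w3.png

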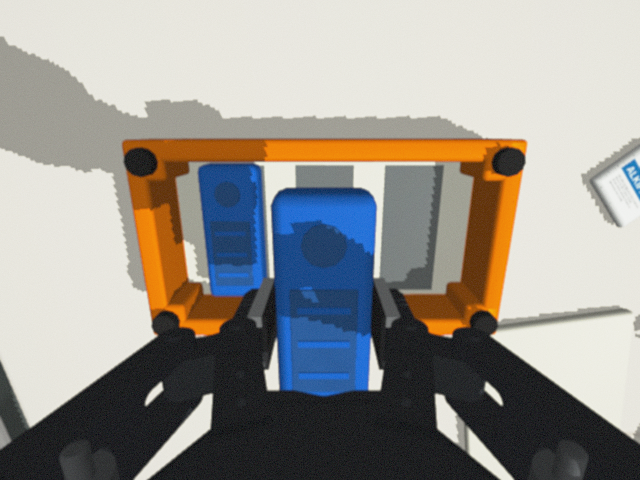

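b0 lies squarely in the near bay, and b1 is centred between the studs (140 and 508 px, pack 324). Lowering b1.

```bash
python3 -m jog '[[[0.015,0.005,0.4,0,0,0,0.3],[0,0,0.4,0,0,0,0.3],[0,0,0.4,0,0,0,0.3],[0,0,0.3,0,0,0,0.3],[0,0,0.3,0,0,0,0.3],[0,0,0.2,0,0,0,0.3],[0,0,0.12,0,0,0,0.3],[0,0,0,0,0,0,0.3],[0,0,0,0,0,0,0.3]]]'; python3 -m jog '[[[0,0,0,0,0,0,0.6],[0,0,0,0,0,0,0.6],[0,0,0,0,0,0,0.6],[0,0,-0.4,0,0,0,0.6],[0,0,-0.8,0,0,0,0.6],[0,0,-0.8,0,0,-0.011,0.6],[0,0,-0.2,0,0,-0.011,0]]]'
python3 - <<'E'
from h import *
im,d=snapshot("top");p=camera_params("top");cv2.imwrite("pics/top3.png",im[:,:,::-1])
for c in blobs(mask(im,"blue"))[:5]: print("blue",c.mean(0).round(),rect(p,c,24),rect(p,c,32))
E
python3 go.py 512.5,-287,120,92.8
```

```text
time: 23.4
tool_pos: [519.6, 318.6, 13.0]
tcp_rot: [179.9, -0.0, 84.8]
ft_force: [-0.9, -0.6, 2.7]
finger_gap: 40.7
time: 24.28
tool_pos: [521.4, 319.5, 128.2]
tcp_rot: [179.6, -0.2, 92.8]
ft_force: [1.1, -0.3, -0.7]
finger_gap: 34.6
blue [470. 280.] (array([ 508.7, -201.4]), array([97.4, 40.5], dtype=float32), -87.12) (array([ 508.4, -199. ]), array([96.6, 40.2], dtype=float32), -87.12)
blue [182. 275.] (array([516.7, 311.5]), array([86.2, 40.8], dtype=float32), 84.91) (array([516.4, 309.4]), array([85.4, 40.4], dtype=float32), 84.91)
blue [179. 313.] (array([449.8, 315.5]), array([81.7, 41.1], dtype=float32), 84.43) (array([450.1, 313.3]), array([81. , 40.8], dtype=float32), 84.43)
blue [266.  77.] (array([881.9, 168.1]), array([100.5,  18.6], dtype=float32), -22.92) (array([878.5, 167.2]), array([99.6, 18.5], dtype=float32), -22.92)
t 24.32 P [521.3 319.5 128.2] rpy [ 1.7961e+02 -1.7000e-01  9.3030e+01] F [0.7 0.2 2.3] gap 27.0
512.5,-287,120,92.8 turn 0.0007 shift [-12.107  -0.769   0.165] rows>= 11
```

```bash
python3 -m jog '[[[-0.6,0,0,0,0,0,0],[-1,-0.08,0,0,0,0,0],[-1,-0.08,0,0,0,0,0],[-1,-0.08,0,0,0,0,0],[-1,-0.08,0,0,0,0,0],[-1,-0.08,0,0,0,0,0],[-1,-0.08,0,0,0,0,0],[-1,-0.08,0,0,0,0,0],[-1,-0.08,0,0,0,0,0],[-1,-0.08,0,0,0,0,0],[-1,-0.08,0,0,0,0,0],[-1,0,0.1,0,0,0,0]]]'; python3 -m jog '[[[-0.6,0,0,0,0,0,0],[0,0,0.1,0,0,0,0],[0,0,0.5,0,0,0,0],[0,0,0.6,0,0,0,0],[0,0,0,0,0,0,0],[0,0,0,0,0,0,0]]]'; python3 go.py 512.7,-287,9,92.8
```

```text
time: 25.82
tool_pos: [506.5, -264.9, 118.5]
tcp_rot: [179.9, 0.0, 92.6]
ft_force: [1.0, -0.3, 0.4]
finger_gap: -0.5
time: 26.58
tool_pos: [508.4, -292.5, 58.4]
tcp_rot: [180.0, 0.0, 92.7]
ft_force: [-0.4, 0.7, 1.6]
finger_gap: -0.2
t 26.57 P [ 508.4 -292.5   58.4] rpy [1.7996e+02 2.0000e-02 9.2730e+01] F [-0.4  0.7  1.6] gap -0.2
512.7,-287,9,92.8 turn -0.0002 shift [0.106 0.092 0.988] rows>= 1
```

```bash
python3 -m jog '[[[0.1,0.092,0.45,0,0,0,0],[0,0,0.5,0,0,0,0],[0,0,0.03,0,0,0,0],[0,0,0,0,0,0,0],[0.2,0,0,0,0,0,0],[0.2,0,0,0,0,0,0],[0.1,0,0,0,0,0,0],[0.1,0,0,0,0,0,0],[0.15,0,0,0,0,0,0],[0.2,0,0,0,0,0,0],[0.2,0,0,0,0,0,0]]]'
python3 -m jog '[[[0.2,0,0,0,0,0,0],[0.2,0,0,0,0,0,0],[0.2,0,0,0,0,0,0],[0.2,0,0,0,0,0,0],[0.2,0,0,0,0,0,0],[0.2,0,0,0,0,0,0],[0.2,0,0,0,0,0,0],[0.2,0,0,0,0,0,0],[0.2,0,0,0,0,0,0],[0.15,0,0,0,0,0,0],[0.05,0,0,0,0,0,0],[0,0,0,0,0,0,0]]]'
python3 - <<'E'
from h import *
im,d=snapshot("top");p=camera_params("top");cv2.imwrite("pics/top4.png",im[:,:,::-1])
for c in blobs(mask(im,"blue"))[:5]: print("blue",c.mean(0).round(),rect(p,c,24))
E
python3 go.py
```

```text
time: 27.95
tool_pos: [509.5, -229.7, 8.3]
tcp_rot: [180.0, 0.0, 92.7]
ft_force: [-0.3, -1.5, 0.6]
finger_gap: 0.1
time: 29.45
tool_pos: [504.5, -130.0, 8.0]
tcp_rot: [-180.0, -0.0, 92.7]
ft_force: [-0.2, 0.2, 0.5]
finger_gap: 0.3
blue [173. 313.] (array([450.7, 324.3]), array([99.5, 41. ], dtype=float32), 84.56)
blue [178. 275.] (array([517.4, 318.3]), array([99.9, 40.6], dtype=float32), 84.91)
blue [400. 284.] (array([502.3, -68.8]), array([97.2, 39.6], dtype=float32), -87.45)
blue [263.  84.] (array([871.4, 172.1]), array([48.5, 18. ], dtype=float32), -21.14)
t 29.5 P [ 504.5 -130.1    8. ] rpy [-1.7997e+02 -3.0000e-02  9.2710e+01] F [ 0.4 -0.1  0.2] gap 0.3
```

```bash
python3 -m jog '[[[-0.08,0,-0.36,0,0,0,0],[0,0,-0.5,0,0,0,0],[0,0,-0.5,0,0,0,0.3],[0.66,0.01,0,0,0,0,0.85],[0.65,0.0,0,0,0,0,0.85],[0,0,0.7,0,0,0,0.85],[0,0,0.6,0,0,0,0.85],[0,0,0.16,0,0,0,0.85],[0,0,0,0,0,0,0.85]]]'; python3 go.py 502.3,-69.3,3,92.7
python3 -m jog '[[[0,0,0,0,0,0,0.3],[0,0,0,0,0,0,0.3],[0,0,0,0,0,0,0.3],[0,0,0,0,0,0,0.3],[0,0,-0.3,0,0,0,0.3],[0,0,-0.6,0,0,0,0.3],[0,0,-0.8,0,0,0,0.3],[0,0,-0.6,0,0,0.011,0.3],[0,0,0,0,0,0.011,0.3],[0,0,0,0,0,0,0.3]]]' 60; python3 go.py 586.0,311.5,118,84.8
```

```text
time: 30.62
tool_pos: [502.5, -69.3, 3.9]
tcp_rot: [-180.0, -0.0, 92.7]
ft_force: [0.5, -0.0, 0.6]
finger_gap: 72.6
t 30.62 P [502.5 -69.3   3.9] rpy [-179.99   -0.     92.68] F [ 0.5 -0.   0.6] gap 72.6
502.3,-69.3,3,92.7 turn -0.0001 shift [-0.001 -0.004  0.019] rows>= 1
time: 31.88
tool_pos: [502.6, -69.0, 119.6]
tcp_rot: [179.9, 0.0, 84.8]
ft_force: [0.5, 0.5, -0.9]
finger_gap: 40.0
t 31.88 P [502.6 -69.  119.6] rpy [1.7992e+02 1.0000e-02 8.4810e+01] F [ 0.5  0.5 -0.9] gap 40.0
586.0,311.5,118,84.8 turn 0.0 shift [7.729 0.971 0.031] rows>= 7
```

```bash
python3 -m jog '[[[0.4,0.05,0,0,0,0,0.3],[0.8,0.1,0,0,0,0,0.3],[0.9,0.12,0,0,0,0,0.3],[0.9,0.12,0,0,0,0,0.3],[0.9,0.12,0,0,0,0,0.3],[0.9,0.12,0,0,0,0,0.3],[0.9,0.12,0,0,0,0,0.3],[0.8,0.12,0,0,0,0,0.3],[0.6,0.1,0,0,0,0,0.3],[0.4,0,0,0,0,0,0.3],[0.2,0,0,0,0,0,0.3],[0,0,0,0,0,0,0.3]]]'; python3 -m jog '[[[0,0,0,0,0,0,0.3],[0,0,0,0,0,0,0.3]]]'; python3 go.py 586.0,311.5,118,84.8
```

```text
time: 33.38
tool_pos: [585.3, 310.0, 118.1]
tcp_rot: [-180.0, 0.0, 84.8]
ft_force: [0.3, -0.9, -1.8]
finger_gap: 40.4
time: 33.62
tool_pos: [585.7, 309.2, 118.4]
tcp_rot: [180.0, 0.0, 84.7]
ft_force: [-0.5, -0.0, -1.4]
finger_gap: 40.6
t 33.62 P [585.7 309.2 118.4] rpy [1.800e+02 1.000e-02 8.474e+01] F [-0.5 -0.  -1.4] gap 40.6
586.0,311.5,118,84.8 turn -0.0002 shift [0.047 0.001 0.008] rows>= 1
```

```bash
python3 -m jog '[[[0.03,0.0,0.4,0,0,0,0.3],[0,0,0.4,0,0,0,0.3],[0,0,0.4,0,0,0,0.3],[0,0,0.3,0,0,0,0.3],[0,0,0.3,0,0,0,0.3],[0,0,0.2,0,0,0,0.3],[0,0,0.11,0,0,0,0.3],[0,0,0,0,0,0,0.3],[0,0,0,0,0,0,0.3]]]'; python3 -m jog '[[[0,0,0,0,0,0,0.6],[0,0,0,0,0,0,0.6],[0,0,0,0,0,0,0.6],[0,0,-0.4,0,0,0,0.6],[0,0,-0.8,0,0,0,0.6],[0,0,-0.8,0,0,-0.011,0.6],[-0.9,0,-0.2,0,0,-0.013,0.6],[-1,0,0,0,0,0,0.6],[-1,0,0,0,0,0,0.6],[-1,0,0,0,0,0,0.6],[0,0,0,0,0,0,0.6],[0,0,0,0,0,0,0.6]]]'
python3 - <<'E'
from h import *
im,d=snapshot("top");p=camera_params("top");cv2.imwrite("pics/top5.png",im[:,:,::-1])
for c in blobs(mask(im,"blue"))[:5]: print("blue",c.mean(0).round(),rect(p,c,24),rect(p,c,32))
for c in blobs(mask(im,"orange"),60): print("orange",c.mean(0).round(),rect(p,c,38))
for c in blobs(mask(im,"white"),60)[:8]: print("white",c.mean(0).round(),rect(p,c,24))
E
python3 go.py
```

```text
time: 34.75
tool_pos: [586.2, 311.8, 13.3]
tcp_rot: [179.9, -0.0, 84.8]
ft_force: [0.2, 0.6, -0.8]
finger_gap: 40.7
time: 36.25
tool_pos: [594.2, 117.1, 124.1]
tcp_rot: [179.9, -0.0, 93.4]
ft_force: [-0.2, 0.2, -0.4]
finger_gap: 50.9
blue [165. 313.] (array([452. , 339.4]), array([69.2, 40.7], dtype=float32), 84.93) (array([452.3, 337. ]), array([68.6, 40.4], dtype=float32), 84.94)
blue [167. 274.] (array([519.1, 338.5]), array([59.6, 40.8], dtype=float32), 84.91) (array([518.8, 336.2]), array([59.1, 40.4], dtype=float32), 84.91)
blue [169. 236.] (array([585.8, 338. ]), array([47.1, 41.4], dtype=float32), -89.89) (array([584.9, 335.7]), array([46.6, 41. ], dtype=float32), -89.89)
blue [268.  73.] (array([892.8, 163.4]), array([78.4, 19.1], dtype=float32), -22.45) (array([889.2, 162.6]), array([77.7, 18.9], dtype=float32), -22.45)
orange [147. 295.] (array([499.2, 374.1]), array([251.8,  86.9], dtype=float32), 15.99)
orange [167. 207.] (array([635.9, 335.8]), array([45.8, 23.3], dtype=float32), -89.86)
white [278. 173.] (array([619.8, 168.7]), array([919.7, 753.8], dtype=float32), -89.96)
white [282. 296.] (array([475.2, 135.4]), array([271.5, 174. ], dtype=float32), 6.24)
white [155. 386.] (array([318.5, 352.5]), array([98.2, 80.9], dtype=float32), -89.97)
white [ 51. 392.] (array([312.9, 531.8]), array([86.3, 10.9], dtype=float32), 65.76)
white [472. 172.] (array([ 704.1, -209.2]), array([41.8, 20.4], dtype=float32), -89.84)
white [ 96. 419.] (array([267.4, 449.6]), array([26.4, 25. ], dtype=float32), 64.61)
white [324.  85.] (array([868.5,  58.7]), array([33.9, 13.6], dtype=float32), 78.46)
white [167. 336.] (array([411.2, 334.1]), array([56.8,  5.7], dtype=float32), 85.16)
t 36.3 P [594.1 117.7 123.8] rpy [ 1.7993e+02 -3.0000e-02  9.3450e+01] F [-0.5 -0.3 -0.9] gap 51.1
```

View pics/top5.png

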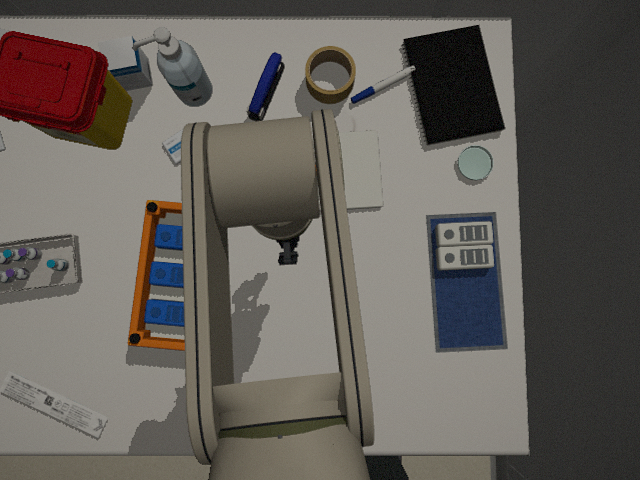

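The top view shows the three blues in the bays and both whites unmoved at px (437-494, 222-268). Next I'll look at the lid from nearby.

```bash
python3 -m jog '[[[-0.2,0.6,-0.4,0,0,0,0.6],[-0.2,0.6,-0.4,0,0,0,0.6],[-0.2,0.6,-0.2,0,0,0,0.6],[0,0.3,0,0,0,0,0.6],[0,0,0,0,0,0,0.6],[0,0,0,0,0,0,0.6]]]'
python3 - <<'E'
from h import *
s=telemetry.sense();print(s["time"],s["tool_pos"].round(1),s["tcp_rot"].round(2),s["finger_gap"])
im,d=snapshot("wrist");p=camera_params("wrist");np.savez("pics/w4.npz",im=im,d=d,K=p["K"],extrinsics=p["extrinsics"])
cv2.imwrite("pics/w4.png",im[:,:,::-1])
for c in blobs(mask(im,"orange"),60): print("orange",c.mean(0).round(),rect(p,c,38),rect(p,c,24))
E
```

```text
time: 37.05
tool_pos: [699.5, 94.3, 172.3]
tcp_rot: [-179.9, -0.0, 93.5]
ft_force: [-1.0, -0.4, 0.2]
finger_gap: 51.2
37.05 [699.5  94.3 172.3] [-1.7993e+02 -1.0000e-02  9.3510e+01] 51.245029866768526
orange [178.  14.] (array([572.2, 238.9]), array([150.8,  27. ], dtype=float32), 3.54) (array([566. , 242.6]), array([158.4,  28.3], dtype=float32), 3.54)
orange [336. 227.] (array([711.1,  89.5]), array([79.1, 14.4], dtype=float32), -86.23) (array([711.9,  85.6]), array([83.1, 15.1], dtype=float32), -86.23)
```

View pics/w4.png

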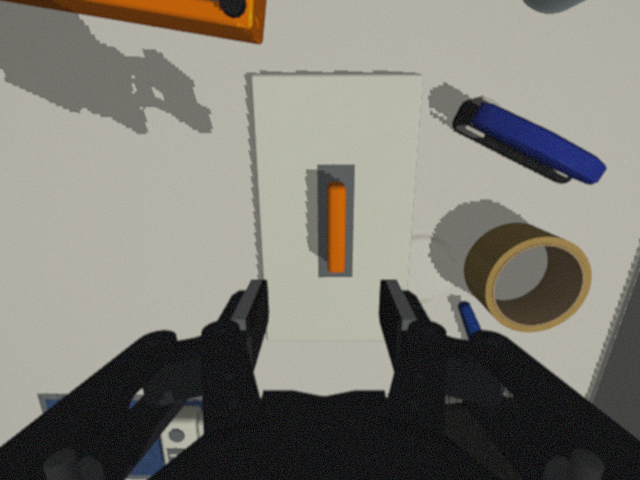

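```bash
python3 go.py 709.5,87.5,60,93.75 709.5,87.5,14,93.75
```

```text
t 37.1 P [699.5  94.1 172.4] rpy [-179.94   -0.     93.5 ] F [-0.3 -0.2 -0.1] gap 51.4
709.5,87.5,60,93.75 turn -0.0007 shift [-0.145  0.191  2.249] rows>= 2
709.5,87.5,14,93.75 turn 0.0 shift [ 0.   -0.    0.92] rows>= 1
```

```bash
python3 -m jog '[[[-0.15,0.19,0.6,0,0,-0.0007,0.6],[0,0,0.8,0,0,0,0.6],[0,0,0.85,0,0,0,0.6],[0,0,0.5,0,0,0,0.6],[0,0,0.25,0,0,0,0.6],[0,0,0.15,0,0,0,0.6],[0,0,0,0,0,0,0.6],[0,0,0,0,0,0,0.6]]]'; python3 go.py 709.5,87.5,14,93.75
```

```text
time: 38.1
tool_pos: [711.3, 86.3, 16.9]
tcp_rot: [179.9, 0.0, 93.7]
ft_force: [-0.1, 0.8, 0.4]
finger_gap: 51.1
t 38.1 P [711.3  86.3  16.9] rpy [179.87   0.    93.68] F [-0.1  0.8  0.4] gap 51.1
709.5,87.5,14,93.75 turn -0.0002 shift [ 0.025 -0.034  0.058] rows>= 1
```

```bash
python3 -m jog '[[[0.02,-0.03,0.05,0,0,0,0.6],[0,0,0,0,0,0,0.3],[0,0,0,0,0,0,0.1],[0,0,0,0,0,0,0.1],[0,0,0,0,0,0,0.1],[0,0,0,0,0,0,0.1]]]' 100; python3 go.py;  python3 -m jog '[[[0,0,-0.2,0,0,0,0.1],[0,0,-0.5,0,0,0,0.1],[0,0,-0.7,0,0,0,0.1],[0,0,-0.7,0,0,0,0.1],[0,0,-0.5,0,0,0,0.1],[0,0,0,0,0,0,0.1],[0,0,0,0,0,0,0.1]]]'
python3 - <<'E'
from h import *
s=telemetry.sense();print(s["time"],s["tool_pos"].round(1),s["tcp_rot"].round(2),s["finger_gap"])
im,d=snapshot("wrist");p=camera_params("wrist");np.savez("pics/w5.npz",im=im,d=d,K=p["K"],extrinsics=p["extrinsics"])
cv2.imwrite("pics/w5.png",im[:,:,::-1])
E
```

```text
time: 38.85
tool_pos: [709.1, 87.2, 13.3]
tcp_rot: [179.9, 0.0, 93.7]
ft_force: [0.1, -0.3, 5.3]
finger_gap: 13.8
t 38.85 P [709.1  87.2  13.3] rpy [179.95   0.    93.68] F [ 0.1 -0.3  5.3] gap 13.8
time: 39.72
tool_pos: [707.7, 87.1, 140.9]
tcp_rot: [-179.9, -0.0, 93.7]
ft_force: [0.1, 1.2, -2.6]
finger_gap: 14.4
39.725 [707.7  87.1 140.9] [-179.86   -0.     93.68] 14.406918209148191
```

View pics/w5.png

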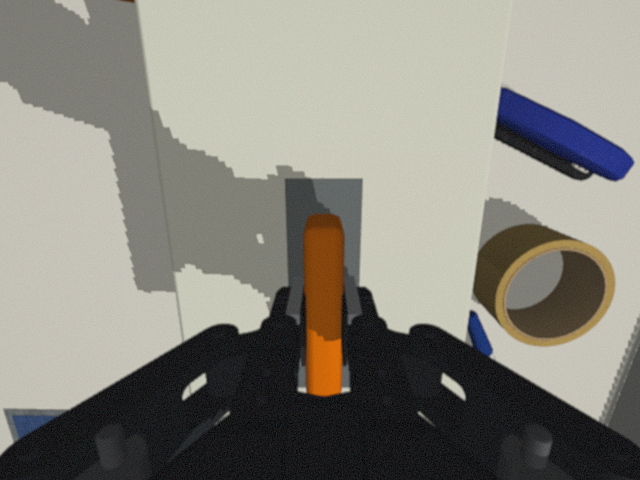

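The lid is gripped squarely by the ridge (px 303-344, far end y≈215). I'll work out the lid centre relative to the TCP.

Run:
```python
from h import *
D=np.load("pics/w5.npz");p=dict(K=D["K"],extrinsics=D["extrinsics"])
P=np.array([707.7,87.1,140.9]);R=Ro.from_euler("xyz",[180,0,93.68],degrees=True).as_matrix()
# ridge end on top (z=P-13.3+38), grey panel end edge and lid long edges (lid top: P-3.3)
for nm,uv,z in [("ridge end",(323,216),25),("panel L",(286,179),-3),("panel R",(362,179),-3),("lid L",(152,100),-3),("lid L2",(178,270),-3),("lid R",(500,100),-3),("lid R2",(480,270),-3)]:
    q=ray(p,uv,P[2]+z)[0]; print(nm,((q-P)@R).round(1))
D=np.load("pics/w4.npz");p=dict(K=D["K"],extrinsics=D["extrinsics"])
for nm,uv in [("pTL",(318,165)),("pTR",(354,165)),("pBR",(352,277)),("pBL",(318,277)),("lidTL",(252,75)),("lidTR",(421,73))]:print(nm,ray(p,uv,10)[0].round(1))
```

```text
ridge end [ 44.7  -0.3 -25. ]
panel L [ 54.4 -16.5   3. ]
panel R [54.4 16.5  3. ]
lid L [ 86.4 -70.2   3. ]
lid L2 [ 11.6 -68.8   3. ]
lid R [86.5 71.6  3. ]
lid R2 [11.9 73.4  3. ]
pTL [691.8 140.3  10. ]
pTR [724.3 142.3  10. ]
pBR [731.9  32.8  10. ]
pBL [698.1  30.7  10. ]
lidTL [632.3 211.1  10. ]
lidTR [773.6 221.3  10. ]
```

```bash
python3 -m jog '[[[0.3,-0.2,0,0,0,0,0.1],[0.5,-0.4,0,0,0,0,0.1],[0.6,-0.45,0,0,0,0,0.1],[0.6,-0.45,0,0,0,0,0.1],[0.6,-0.45,0,0,0,0,0.1],[0.6,-0.45,0,0,0,0,0.1],[0.6,-0.45,0,0,0,0,0.1],[0.5,-0.4,0,0,0,0,0.1],[0.3,-0.2,0,0,0,0,0.1],[0,0,0,0,0,0,0.1]]]'
python3 -m jog '[[[0,0,0,0,0,-0.0225,0.1],[0,0,0,0,0,-0.0225,0.1],[0,0,0,0,0,-0.0225,0.1],[0,0,0,0,0,-0.0225,0.1],[0,0,0,0,0,-0.0225,0.1],[0,0,0,0,0,-0.0225,0.1],[0,0,0,0,0,-0.0225,0.1],[0,0,0,0,0,-0.0225,0.1],[0,0,0,0,0,-0.0225,0.1],[0,0,0,0,0,-0.0228,0.1],[0,0,0,0,0,0,0.1],[0,0,0,0,0,0,0.1]]]'; python3 go.py 519.3,317.3,105,174.8
```

```text
time: 41.02
tool_pos: [520.6, 306.6, 142.3]
tcp_rot: [-180.0, 0.0, 93.8]
ft_force: [0.8, -0.4, -2.0]
finger_gap: 14.2
time: 42.52
tool_pos: [522.2, 305.0, 142.6]
tcp_rot: [-180.0, 0.0, 174.6]
ft_force: [0.4, -0.7, -2.0]
finger_gap: 14.1
t 42.52 P [522.2 305.  142.6] rpy [-179.98    0.    174.56] F [ 0.4 -0.7 -2. ] gap 14.1
519.3,317.3,105,174.8 turn -0.0007 shift [0.08  0.239 0.753] rows>= 1
```

```bash
python3 -m jog '[[[0.04,-0.0,0.1,0,0,-0.0007,0.1],[0.04,0.12,0.2,0,0,0,0.1],[0,0.12,0.25,0,0,0,0.1],[0,0,0.2,0,0,0,0.1],[0,0,0,0,0,0,0.1],[0,0,0,0,0,0,0.1]]]';python3 go.py 519.3,317.3,76,174.8
python3 - <<'E'
from h import *
im,d=snapshot("top");cv2.imwrite("pics/top6.png",cv2.resize(im[180:380,90:270][:,:,::-1],None,fx=3,fy=3))
im,d=snapshot("scene");cv2.imwrite("pics/sc6.png",im[:,:,::-1])
E
```

```text
time: 43.28
tool_pos: [519.0, 317.9, 105.4]
tcp_rot: [180.0, 0.0, 175.0]
ft_force: [-0.4, -0.1, -2.2]
finger_gap: 14.4
t 43.27 P [519.  317.9 105.4] rpy [1.8000e+02 1.0000e-02 1.7504e+02] F [-0.4 -0.1 -2.2] gap 14.4
519.3,317.3,76,174.8 turn 0.0007 shift [-0.007 -0.011  0.589] rows>= 1
```

View pics/sc6.png

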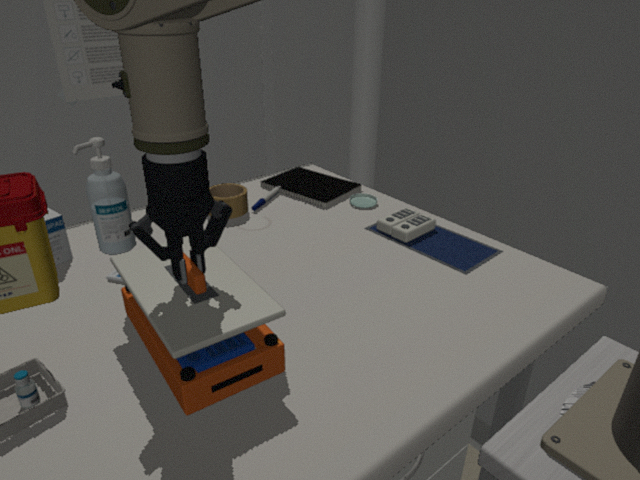

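The scene view shows the lid level and aligned above the carrier (studs at (188,374) and (272,341) below its near edge). The whites are untouched. Lowering it onto the studs.

```bash
python3 -m jog '[[[-0.007,-0.011,0.2,0,0,0.0007,0.1],[0,0,0.2,0,0,0,0.1],[0,0,0.14,0,0,0,0.1],[0,0,0.08,0,0,0,0.1],[0,0,0.04,0,0,0,0.1],[0,0,0,0,0,0,0.1],[0,0,0,0,0,0,0.1]]]';python3 go.py 519.3,317.3,69,174.8
python3 - <<'E'
from h import *
im,d=snapshot("top");np.savez("pics/top7.npz",im=im,d=d);a=cv2.resize(im[180:380,90:270][:,:,::-1],None,fx=2.2,fy=2.9)
im,d=snapshot("wrist");p=camera_params("wrist");np.savez("pics/w7.npz",im=im,d=d,K=p["K"],extrinsics=p["extrinsics"])
cv2.imwrite("pics/c7.png",np.hstack([a,cv2.resize(im[:,:,::-1],(400,a.shape[0]))]))
E
```

```text
time: 44.25
tool_pos: [519.4, 317.5, 72.7]
tcp_rot: [180.0, 0.0, 174.8]
ft_force: [-0.3, 0.2, -3.0]
finger_gap: 14.5
t 44.25 P [519.4 317.5  72.7] rpy [1.7998e+02 3.0000e-02 1.7479e+02] F [-0.3  0.2 -3. ] gap 14.5
519.3,317.3,69,174.8 turn -0.0 shift [ 0.002 -0.004  0.074] rows>= 1
```

View pics/c7.png

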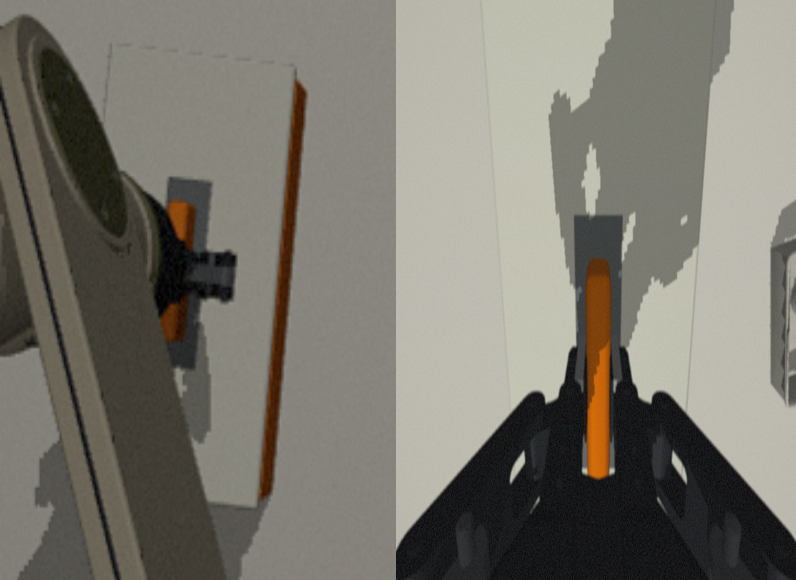

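Run:
```python
from h import *
p=camera_params("top")
f=lambda x,y,z:ray(p,(90+x/2.2,180+y/2.9),z)[0,:2]
a,b,c=f(298,65,69.4),f(258,507,69.4),f(111,43,69.4)
print("lid",a.round(1),b.round(1),c.round(1),"len",np.linalg.norm(a-b).round(1),np.linalg.norm(a-c).round(1),"ctr",((b+c)/2).round(1),"yaw",np.degrees(np.arctan2(*(a-b)[::-1])).round(2))
im=np.load("pics/top0.npz")["im"]
h=cv2.cvtColor(im,cv2.COLOR_RGB2HSV)
m=(h[...,2]<45).astype(np.uint8);m[:195]=0;m[360:]=0;m[:,:120]=0;m[:,235:]=0
q=[]
for k in blobs(m,30):
    u=k.mean(0); w=ray(p,u,54)[0,:2]; print("stud",u.round(1),w.round(1)); q.append(w)
print("ctr",np.mean(q,0).round(1))
```

```text
lid [639.6 228.7] [383.2 253.2] [652.5 374.6] len 257.6 146.5 ctr [517.8 313.9] yaw -5.45
stud [199.1 231.8] [590.7 276. ]
stud [134.4 338.1] [409.2 380.3]
stud [200.3 344.3] [398.9 268.7]
stud [151.5 206.9] [634.1 359.9]
stud [215.8 212.8] [624.1 247.9]
ctr [531.4 306.6]
```

The lid centre is within about 1 mm and 0.3° of the carrier in the same camera. Pressing down now.

```bash
python3 -m jog '[[[0.016,0,0.04,0,0,0,0.1],[0,0,0.04,0,0,0,0.1],[0,0,0,0,0,0,0.1],[0,0,0,0,0,0,0.1]]]'; python3 -m jog '[[[0,0,0.04,0,0,0,0.1],[0,0,0.04,0,0,0,0.1],[0,0,0,0,0,0,0.1],[0,0,0,0,0,0,0.1]]]'; python3 -m jog '[[[0,0,0.03,0,0,0,0.1],[0,0,0.03,0,0,0,0.1],[0,0,0,0,0,0,0.1],[0,0,0,0,0,0,0.1]]]'
```

```text
time: 44.85
tool_pos: [518.4, 317.5, 68.8]
tcp_rot: [180.0, 0.0, 174.8]
ft_force: [-3.6, -0.9, 6.3]
finger_gap: 14.3
time: 45.35
tool_pos: [518.4, 317.5, 65.1]
tcp_rot: [180.0, 0.0, 174.8]
ft_force: [-4.6, -3.0, 7.6]
finger_gap: 14.0
time: 45.85
tool_pos: [518.4, 317.5, 62.1]
tcp_rot: [180.0, 0.0, 174.8]
ft_force: [-4.6, -2.1, 8.0]
finger_gap: 14.1
```

```bash
python3 -m jog '[[[0,0,0.02,0,0,0,0.1],[0,0,0,0,0,0,0.1],[0,0,0,0,0,0,0.1]]]'; python3 -m jog '[[[0,0,0.02,0,0,0,0.1],[0,0,0,0,0,0,0.1],[0,0,0,0,0,0,0.1]]]';python3 -m jog '[[[0,0,0.02,0,0,0,0.1],[0,0,0,0,0,0,0.1],[0,0,0,0,0,0,0.1]]]'
```

```text
time: 46.22
tool_pos: [518.4, 317.5, 61.3]
tcp_rot: [180.0, 0.0, 174.8]
ft_force: [-6.0, -3.5, 9.4]
finger_gap: 14.3
time: 46.6
tool_pos: [518.4, 317.5, 61.3]
tcp_rot: [180.0, 0.0, 174.8]
ft_force: [-10.6, -4.7, 18.1]
finger_gap: 14.1
time: 46.98
tool_pos: [518.4, 317.6, 61.3]
tcp_rot: [180.0, 0.0, 174.8]
ft_force: [-14.5, -7.7, 24.9]
finger_gap: 14.5
```

It stops hard at TCP 61.3, which is 48 + 13.3, so the lid is on the rim. I'll ease off, release, rise and check.

```bash
python3 -m jog '[[[0,0,-0.02,0,0,0,0.1],[0,0,-0.03,0,0,0,0.1],[0,0,0,0,0,0,0.35],[0,0,0,0,0,0,0.5],[0,0,0,0,0,0,0.5],[0,0,-0.3,0,0,0,0.5],[0,0,-0.7,0,0,0,0.5],[0,0,-0.8,0,0,0,0.5],[0.5,-1,-0.8,0,0,0,0.5],[0.5,-1,-0.5,0,0,0,0.5],[0.5,-1,0,0,0,0,0.5]]]'; python3 -m jog '[[[0.5,-1,0,0,0,0,0.5],[0.5,-1,0,0,0,0,0.5],[0,-1,0,0,0,0,0.5],[0,-1,0,0,0,0,0.5],[0,0,0,0,0,0,0.5],[0,0,0,0,0,0,0.5]]]'
python3 - <<'E'
from h import *
p=camera_params("top")
im,d=snapshot("top");a=cv2.resize(im[120:380,90:430][:,:,::-1],None,fx=1.3,fy=1.3);np.savez("pics/top8.npz",im=im,d=d)
s,ds=snapshot("scene");np.savez("pics/sc8.npz",im=s,d=ds);b=cv2.resize(s[150:420,80:340][:,:,::-1],(326,338))
cv2.imwrite("pics/c8.png",np.hstack([a,b]))
E
python3 go.py
```

```text
time: 48.35
tool_pos: [433.6, 178.5, 216.2]
tcp_rot: [179.9, 0.4, 174.8]
ft_force: [0.8, -1.3, 0.6]
finger_gap: 43.1
time: 49.1
tool_pos: [365.0, -15.4, 213.0]
tcp_rot: [180.0, 0.1, 174.7]
ft_force: [0.4, -0.6, -0.6]
finger_gap: 43.4
t 49.2 P [365.  -14.6 212.6] rpy [1.7998e+02 3.0000e-02 1.7487e+02] F [-0.7  0.2  0.4] gap 42.8
```

View pics/c8.png

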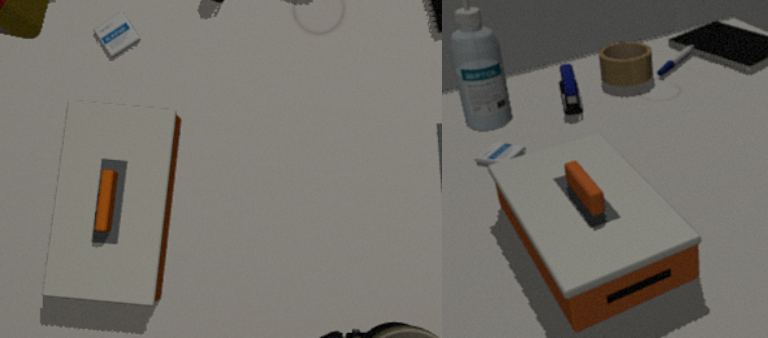

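The lid lies square on the carrier with no gap showing at the visible rim. As a numeric check, I'll fit a plane to its top from the depth images and check the outline and the whites.

Run:
```python
from h import *
for n,f in [("top","top8"),("scene","sc8")]:
    D=np.load(f"pics/{f}.npz");p=camera_params(n);d=D["d"];v,u=np.mgrid[:480,:640]
    X=np.c_[u.ravel(),v.ravel(),np.ones(u.size)]@np.linalg.inv(p["K"]).T*d.reshape(-1,1)
    W=X@p["extrinsics"][:3,:3].T+p["extrinsics"][:3,3]
    q=W-[518,316,0];c,s=np.cos(np.radians(-5.2)),np.sin(np.radians(-5.2))
    a=q[:,0]*c+q[:,1]*s;b=-q[:,0]*s+q[:,1]*c
    k=(d.ravel()>0)&(abs(a)<118)&(abs(b)<62)&~((abs(a)<50)&(abs(b)<25))&(abs(W[:,2]-58)<15)
    co=np.linalg.lstsq(np.c_[a,b,np.ones(len(a))][k],W[k,2],rcond=None)[0]
    print(n,k.sum(),"tilt mm over lid x,y",(co[:2]*[260,146]).round(2),"z0",co[2].round(1))
    t=(d.ravel()>0)&(abs(a)<250)&(abs(b)<200)&((abs(a)>160)|(abs(b)>110))&(abs(W[:,2])<12)
    ct=np.linalg.lstsq(np.c_[a,b,np.ones(len(a))][t],W[t,2],rcond=None)[0];print("  table",(ct[:2]*[260,146]).round(2),ct[2].round(1))
D=np.load("pics/top8.npz");p=camera_params("top");h=cv2.cvtColor(D["im"],cv2.COLOR_RGB2HSV)
f=lambda x,y:ray(p,(90+x/1.3,120+y/1.3),58)[0,:2]
C=[f(70,101),f(178,110),f(156,302),f(44,296)];print("lid ctr top",np.mean(C,0).round(1),"yaw",np.degrees(np.arctan2(*((C[0]-C[3])[::-1]))).round(2),np.degrees(np.arctan2(*((C[1]-C[2])[::-1]))).round(2))
a=np.load("pics/top0.npz")["im"][218:272,428:512];b=D["im"][218:272,428:512]
g=lambda i:cv2.cvtColor(i,cv2.COLOR_RGB2GRAY).astype(np.float32)
print("whites shift px",cv2.phaseCorrelate(g(a)[:48],g(b)[:48]),"mean absdiff",np.abs(g(a)-g(b))[:48].mean().round(1))
```

```text
top 8294 tilt mm over lid x,y [-0.4  -0.12] z0 57.4
  table [-0.17  0.1 ] -0.4
scene 7416 tilt mm over lid x,y [0.05 0.12] z0 59.1
  table [0.52 0.19] 1.3
lid ctr top [516.8 311.9] yaw -5.23 -5.21
whites shift px ((-0.04393029428490536, -0.06763913454836867), 1.0044679250982074) mean absdiff 3.7
```

```bash
python3 -c "
from bench import job; print(job.hand_in())"
```

```text
the job is handed in; nothing more can be done
None
```

The carrier is packed and the lid is pressed down on it. I handed the job in at about 49 s of the 210 s allowed, with the robot clear of everything.

All three blue packs were there. I pushed each one endways at least 15 mm past the next pack in the row before lifting it. Each then went flat into its own bay of the carrier. I laid the lid on the studs and pressed it with about 25 N until it stopped hard on the rim, then let go.

**Last checks:**
- **Lid height:** its top sits 57.8 mm above the worktop in both cameras, where a lid on the rim should be at 58 mm.
- **Lid level:** it tilts by less than 0.5 mm across its whole length and width.
- **Lid square:** its angle matches the carrier's (−5.2°). The last top-view reading puts its centre about 2 mm off along y; just before pressing it read 0.3 mm off along y and about 1 mm along x. Both are within the few mm that separate my views.
- **White packs:** the top picture shows them moved by less than 0.1 pixel, about 0.2 mm.
- **Camera disagreement:** the top and wrist cameras differed by about 2–3 mm at the carrier. I allowed for this when placing.

The grip never slackened noticeably, and I never saw the lid knocked aside.

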